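# Gauge the bore of a centrifuge rotor hub

## Robot

A 6-joint arm with a two-finger parallel gripper is mounted at the origin on the work surface. World frame = base frame: x ahead of the robot, y to its left, z up, the work surface at z = 0. Lengths are in mm, angles in rad, forces in N, time in s.
With the tool pointing down it reaches from about 275 to 825 mm from the base axis. Payload 4.9 kg.
Tool frame: the origin (TCP) lies between the finger pads; the fingertips stand 22 mm ahead of it and the grasp point (between the pads) lies 3 mm ahead of it; z points along the fingers, y is the line along which they close (so a half turn about z gives the same grasp; the last joint's range is limited). The gripper opens to 85 mm and grips with 20 to 120 N. Pads are 22 mm wide; open, the fingers measure 114 mm over their backs; the gripper's body (76 mm by 85 mm) begins 54 mm behind the grasp point. The pads swing forward as they close: fully open they stand 13 mm farther back than shut.
Start: joints at [0.974, 0.326, -0.193, 1.052, 0, 1.437], TCP at [245.548, 492.163, 253.281] pointing down, gripper open.
Joint ranges: [-2.65, 2.65], [-0.97, 1.79], [-1.3, 1.35], [-1.93, 2.1], [-1.47, 1.37], [-3.14, 3.14]. Speed limits (rad/s): [2.57, 2.57, 3.14, 3.14, 3.14, 3.14].

## Interface

Orientations are given as a rotation vector (axis times angle).
In Python, from cell import r gives the robot as it stands.
- The arm moves only by the shell command python3 -m pendant 'ROWS' [FORCE]. ROWS is JSON, a list of rows, each a list of 7 numbers: the shift along the tool's x, y, z in mm, then the turn, a rotation vector about the tool's x, y, z in degrees, then the closure, from -1 (fully open) to 1 (shut), so that 0 is half open. A call has exactly 8 rows; each row shifts and turns the commanded pose from where the row before left it, along the tool's axes as they then stand; what a row does not reach is not made up. A row lasts 1/12 s, in which the tool goes at most 41.7 mm and 7.16 degrees, less where a joint would pass 70% of its speed; a pose out of reach is approached as far as the arm can. A call with a gripper value outside its range is refused whole. The fingers move at their own pace and stop on an object; FORCE is the grip in N (left out, the last holds). Time passes only in rows, so rows that do not move let the fingers close, or fill a call up. It gives the time, the measured TCP pose, the force, the opening and the grip force at its end, in the units of the state.
- r.get_obs(): the state, without advancing time (a new reading comes with each control period).
- r.camera(name): name is "side" or "top"; returns a dict with "frame" (384x512x3 uint8, blue, green, red), "vertical_fov" (degrees; the focal length in pixels is half the picture's height over the tangent of half this angle, whatever the lens; pixels are square), "cx", "cy" (the principal point, pixels), "world_from_camera" (4x4, takes a point from camera to world coordinates). Camera axes: x right, y up, looking along -z (the intrinsics and any distortion apply to the point x, -y, -z); pixel columns grow to the right and rows downward; lengths in mm; the calibration is good to about 2 mm. A picture is of the moment at which its call begins. There is no depth.
- r.sign_off(): hands the job in; it is judged then, once.
The state is a dict: "t": time; "joint_positions": joint angles; "qd": joint speeds; "joint_efforts": joint torques, N m; "ee_pos": TCP position; "orientation": TCP orientation; "force": force on the tool from outside, world axes, zero at the start; "wrist_torque": the same for the moment, N m; "finger_gap": finger opening in mm; "gripper_force": force on a finger pad.
Only numpy, scipy, OpenCV 4.12 (cv2) and the standard library are available. Lean on these libraries where they do the work, as an engineer would, in place of code of your own. Each camera call takes 0.05 s, during which the arm holds its last target. There are 200 camera calls.

## Task

Check the bore of the bushing in the centrifuge rotor hub with the telescoping bore gauge: the bushing leans to one side of its pocket, so feel for its bore, lower the locked gauge into it until the flange sits fully home, loosen the wing knob so that the plungers spring out against the bore wall, and tighten the knob again. Then draw the gauge straight out and stand it back upright in its holder, still locked at the size it took. Be gentle throughout: never force the gauge against the hub or drop it into the holder, and leave everything else where it stands.

Things in the scene. Friction and masses are not known exactly. Their poses are not given: they have to be found in the camera images.
- gauge: The bore gauge, plain steel, 0.3 kg, upright in its holder at the start. Origin: centre of the underside of its round flange (60 mm across, 7 mm thick); z up the stem, x along its two plungers, y along two flat ears of the flange, 16 mm wide, reaching 48 mm out. Home, each ear lies in the 28 mm gap of a pair of lugs, so its y must lie along the hub's y, either way round.
- handle (a point): Centre of the gauge's flat-sided handle, the place to carry it by, 32 mm above the gauge's origin; axes as the gauge's. The handle is 20 mm along x, 24 mm along y, from 7 to 45 mm above the gauge's origin; above it is the wing knob (49 to 75 mm), narrower along x, so pinch the handle along x.
- foot (a point): Foot of the gauge, 58 mm below its origin, on its axis. Above it: the head, 14 mm (x) by 12 mm (y), with the plungers (50 mm below the origin; tips 11 mm either side of the axis when drawn in), an 18 mm stem, then the pilot, 38 mm across from the flange to 20 mm below it, its lower edge chamfered 1.5 mm. Drawn in, the foot has room to be moved about in the bore.
- knob_grip (a point): Centre of the wing knob's grip, 67 mm above the gauge's origin, on its axis. The knob is a flat upright wing 12 mm thick, 36 mm wide, 26 mm high (49 to 75 mm above the origin). This frame turns with the knob; its x is the wing's thin direction, which lies along the gauge's x when locked.
- knob (a joint): Angle of the wing knob against the gauge, rad: 0 tightened (a stop; plungers locked). It turns counter-clockwise seen from above to loosen; the plungers are free above about 0.4; stop at 1.1. Friction about 0.08 N m; it stays where it is left. While it turns, the ears bear on the hub's lugs after up to 0.15 rad of play.
- plunger_a (a joint): How far each plunger is out, m (both move together): 0 drawn in, 0.009 to 0.010 touching the bore wall, 0.014 the most, where they go if loosened in the open. Each spring pushes with 1 to 2 N; the robot need not touch them. Locked, they may still creep up to 0.05 mm per second.
- hub: The rotor hub, fixed: an aluminium block 112 mm across, 80 mm high, on a 132 mm foot disc. In its 68 mm wide round pocket stands a steel bushing, 57 mm across, flush with the top, with a 40 mm bore 68 mm deep. The bushing leans against the pocket's side, fast, its bore 5 mm off the hub's centre, in any direction, differently each time. Origin: centre of the hub's underside.
- hub_top (a point): Centre of the hub's flat top face, 80 mm above the bench; axes as the hub's. The bore's centre lies 5 mm from it, the direction not measured: find it by feel or sight. Home, the gauge's flange lies on the top, its origin at this height; its pilot has 1 mm of play all round in the bore. Lugs 12 mm high stand on the top, 36 to 48 mm out along +y and -y, in pairs 28 mm apart.
- holder: The gauge's holder: a black cup fixed to the bench, 60 mm across, 70 mm high, open at the top, 47 mm wide inside, on a 90 mm square foot. Origin: centre of its underside. The gauge stands in it at any yaw with its flange on the rim.
- holder_mouth (a point): Centre of the holder's mouth at the height of its rim, 70 mm above the bench; the gauge's origin is at this height when it stands home there.
- sleeve: A plain aluminium sleeve, 54 mm across, 50 mm high, with no lugs: not to be measured. Origin: its underside's centre. A bystander: leave it alone.
- jar: A closed specimen jar, 52 mm across, 70 mm high. Origin: its underside's centre. A bystander: leave it alone.
- marker: A marker pen lying down, 120 mm long. Origin: its underside's centre. A bystander: leave it alone.
- wrench: An open-ended wrench, 160 mm long, lying down. Origin: its underside's centre. A bystander: leave it alone.
- tube_rack: A white rack of stoppered tubes, 70 by 170 mm, 90 mm high. Origin: its underside's centre. A bystander: leave it alone.
- reagent: A reagent bottle, 60 mm across, 150 mm high. Origin: its underside's centre. A bystander: leave it alone.
- tip_box: A blue pipette tip box, 120 by 85 mm, 70 mm high. Origin: its underside's centre. A bystander: leave it alone.
- dish: A closed glass dish, 90 mm across, 26 mm high. Origin: its underside's centre. A bystander: leave it alone.
Mind the look-alikes: they are no part of the job. Leave any pink look-alike of the gauge alone. Of the things that look like the holder, the larger one is meant.

How it is judged:
By the outcome, as a careful person would: the job done as asked, in the order asked, and still so for the second after the job is handed in, with the robot touching nothing.
It also fails if it takes over 67 s, if anything falls off the work surface, if the arm or the gripper's body presses on something with over 40 N, if the wrist force passes 120 N, or if a joint passes its speed limit or range.

## Working session

There is one attempt and no reset: what is moved stays moved. The work goes in short steps, Python scripts to look and compute and a shell command to move; the robot and the scene stay as the last step left them, time stands still between calls to the robot, and variables do not carry over. Pictures are saved under pics/ and viewed, at most 10 in all, crops included, and the job is handed in when it is done.

```bash
ls; mkdir -p pics; cat > h.py <<'E'
import numpy as np,cv2
from cell import r
from scipy.spatial.transform import Rotation as R
def save(c,n): cv2.imwrite('pics/'+n+'.png',c['frame'])
def pix2w(c,u,v,z):
    f=c['frame'].shape[0]/2/np.tan(np.radians(c['vertical_fov'])/2)
    k=c.get('distortion',None)
    d=np.array([(u-c['cx'])/f,-(v-c['cy'])/f,-1.]);T=np.array(c['world_from_camera'])
    d=T[:3,:3]@d;o=T[:3,3];return o+d*(z-o[2])/d[2]
def w2pix(c,p):
    f=c['frame'].shape[0]/2/np.tan(np.radians(c['vertical_fov'])/2)
    T=np.linalg.inv(np.array(c['world_from_camera']));q=T[:3,:3]@np.array(p)+T[:3,3]
    return c['cx']+f*q[0]/-q[2],c['cy']-f*q[1]/-q[2]
E
python3 - <<'E'
from h import *
for n in('side','top'):
    c=r.camera(n);save(c,n+'0');print({k:v for k,v in c.items() if k!='frame'})
    import pickle;pickle.dump(c,open(n+'.pkl','wb'))
print(r.get_obs())
E
```

```text
pics
{'vertical_fov': 50.4933946146418, 'cx': 255.96526771483275, 'cy': 190.05228794118943, 'world_from_camera': array([[ 9.13756014e-01,  2.90618062e-01, -2.83885697e-01,
         3.02830014e+02],
       [-4.06182172e-01,  6.39546902e-01, -6.52683540e-01,
        -6.46202478e+02],
       [-8.12340768e-03,  7.11702819e-01,  7.02433703e-01,
         8.31826536e+02],
       [ 0.00000000e+00,  0.00000000e+00,  0.00000000e+00,
         1.00000000e+00]])}
{'vertical_fov': 56.74306550861466, 'cx': 255.39283385723357, 'cy': 194.14390016828892, 'world_from_camera': array([[ 1.09180369e-02,  9.80851240e-01, -1.94452159e-01,
         4.04692897e+02],
       [-9.99878067e-01,  8.53770314e-03, -1.30751383e-02,
        -3.23953867e+00],
       [-1.11645908e-02,  1.94571204e-01,  9.80824856e-01,
         1.10257120e+03],
       [ 0.00000000e+00,  0.00000000e+00,  0.00000000e+00,
         1.00000000e+00]])}
{'t': 0.1, 'joint_positions': array([ 9.73786299e-01,  3.26889629e-01, -1.93469552e-01,  1.05201389e+00,
       -1.59976702e-05,  1.43658529e+00]), 'qd': array([ 3.41138687e-04, -1.43988982e-03,  1.55562490e-03, -1.04165076e-03,
        7.08514175e-05, -7.87109089e-04]), 'joint_efforts': array([ 9.64729115e-04, -4.44239223e+01,  2.63037372e+01,  7.88927078e-03,
       -1.01405531e-04,  6.56645341e-06]), 'ee_pos': array([245.27327918, 491.73800757, 252.57474088]), 'orientation': array([-7.20366604e-01, -3.05732288e+00,  2.32162356e-03]), 'force': array([ 0.10277564, -0.3719696 , -0.82734298]), 'wrist_torque': array([0.05138769, 0.02033629, 0.00802625]), 'gripper_force': 0.0, 'finger_gap': 85.28485745952867}
```

View pics/top0.png

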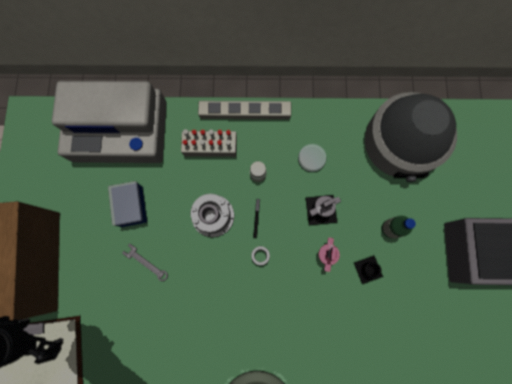

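View pics/side0.png

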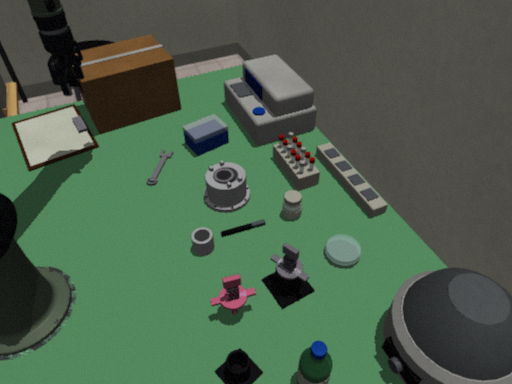

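```bash
python3 - <<'E'
from h import *
import pickle
def crop(n,u,v,w,h,s):
    im=pickle.load(open(n+'.pkl','rb'))['frame'][v:v+h,u:u+w];im=cv2.convertScaleAbs(im,alpha=1.5)
    return cv2.resize(im,None,fx=s,fy=s,interpolation=cv2.INTER_CUBIC)
a=np.vstack([np.hstack([crop('top',186,190,50,50,6),crop('top',300,185,50,50,6)]),np.hstack([crop('side',200,160,60,60,5),crop('side',255,240,60,60,5)])])
cv2.imwrite('pics/crop.png',a)
E
```

```text
(no output)
```

View pics/crop.png

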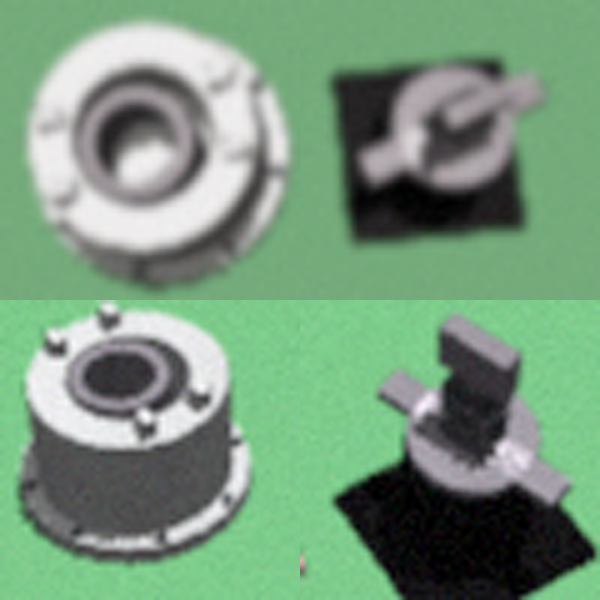

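```bash
cat >> h.py <<'E'
def go(x,y,yaw=None,z=None):
    "print shift in current tool axes to world xy(z) ; yaw(deg) of tool-y axis mod 180"
    o=r.get_obs();M=R.from_rotvec(o['orientation']).as_matrix();p=o['ee_pos']
    t=np.array([x,y,p[2] if z is None else z])
    cur=np.degrees(np.arctan2(M[1,1],M[0,1]))
    print('tool shift',np.round(M.T@(t-p),1),'tooly yaw',round(cur,1),'p',np.round(p,1),'t',o['t'],'F',np.round(o['force'],1),'gap',round(o['finger_gap'],1),'j',np.round(o['joint_positions'],2))
    if yaw is not None: print('turn about tool z',round(-((yaw-cur+90)%180-90),1),'tilt',np.round(M[:,2],3))
E
cat > m.py <<'E'
from h import *
import pickle
T=pickle.load(open('top.pkl','rb'));S=pickle.load(open('side.pkl','rb'))
t=lambda x,y,z,ox=186,oy=190:pix2w(T,(x+.5)/6-.5+ox,(y+.5)/6-.5+oy,z)[:2]
s=lambda x,y,z,ox=200,oy=160:pix2w(S,(x+.5)/5-.5+ox,(y-300+.5)/5-.5+oy,z)[:2]
P=lambda n,*a:print(n,*[np.round(q,1) for q in a])
lt=[t(*q,92) for q in((50,123),(62,190),(222,75),(237,145))]
ls=[s(*q,92) for q in((53,340),(107,316),(199,396),(147,420))]
P('hub lugs top',np.mean(lt,0),*lt);P('hub lugs side',np.mean(ls,0),*ls)
P('bushing top',t(136,142,80),'side',s(118.5,377,80)); 
P('pocket top',t(141,134,80),'side',s(127,377,80))
P('flange top',t(452,128,77,300-50,185),'ears',t(380,165,77,250,185),t(525,92,77,250,185))
P('flange side',s(473-300,444,77,255,240),'ears',s(398-300,388,77,255,240),s(552-300,486,77,255,240))
E
python3 m.py; python3 -c "
from h import *;go(0,0,0)"
```

```text
hub lugs top [552.3 141.9] [556.7 186.7] [524.5 179.5] [580.8 104.7] [546.9  96.6]
hub lugs side [551.6 136.1] [523.1 173.3] [557.2 179.9] [579.   98.4] [547.   92.7]
tool shift [-1.000e-01 -5.495e+02  9.000e-01] tooly yaw 63.5 p [245.3 491.7 252.6] t 0.1 F [ 0.1 -0.4 -0.8] gap 85.3 j [ 0.97  0.33 -0.19  1.05 -0.    1.44]
turn about tool z 63.5 tilt [-0.001 -0.001 -1.   ]Traceback (most recent call last):
  File "m.py", line 10, in <module>
    P('bushing top',t(136,142,80),'side',s(118.5,377,80));
    ~^^^^^^^^^^^^^^^^^^^^^^^^^^^^^^^^^^^^^^^^^^^^^^^^^^^^
  File "m.py", line 6, in <lambda>
    P=lambda n,*a:print(n,*[np.round(q,1) for q in a])
                            ~~~~~~~~^^^^^
    return _wrapfunc(a, 'round', decimals=decimals, out=out)
    return _wrapit(obj, method, *args, **kwds)
    result = getattr(arr, method)(*args, **kwds)
numpy._core._exceptions._UFuncNoLoopError: ufunc 'multiply' did not contain a loop with signature matching types (dtype('<U4'), dtype('float64')) -> None
```

```bash
sed -i "s/'side',//;s/'ears',//" m.py; sed -i "s/'side',//" m.py; python3 m.py
```

```text
hub lugs top [552.3 141.9] [556.7 186.7] [524.5 179.5] [580.8 104.7] [546.9  96.6]
hub lugs side [551.6 136.1] [523.1 173.3] [557.2 179.9] [579.   98.4] [547.   92.7]
bushing top [549.6 146.8] [549.2 142.8]
pocket top [553.6 144.5] [553.4 140.9]
flange top [ 574.8 -192.7] [ 556.3 -157.4] [ 592.9 -228.6]
flange side [ 574.7 -200.1] [ 557.7 -159.3] [ 595.9 -233.5]
```

```bash
python3 -m pendant '[[0,0,0,0,0,6,-1],[0,0,0,0,0,6,-1],[0,0,0,0,0,6,-1],[0,0,0,0,0,6,-1],[0,0,0,0,0,6,-1],[0,0,0,0,0,6.3,-1],[0,0,0,0,0,0,-1],[0,0,0,0,0,0,-1]]' 40; python3 -c "
from h import *;go(575.5,-195.5,27.2)"
```

```text
t: 0.77
ee_pos: [245.4, 492.0, 252.9]
orientation: [-1.633, -2.683, 0.001]
force: [0.4, -0.8, 0.4]
finger_gap: 85.5
gripper_force: 0.0
tool shift [-7.623e+02 -2.250e+01  3.000e-01] tooly yaw 27.3 p [245.4 492.  252.9] t 0.7667 F [ 0.4 -0.8  0.4] gap 85.5 j [ 0.97  0.33 -0.19  1.05  0.    2.07]
turn about tool z 0.1 tilt [-0.    -0.001 -1.   ]
```

```bash
A='x'; python3 -m pendant '[[-20,-0.6,0,0,0,0,-1],[-38,-1.1,0,0,0,0,-1],[-38,-1.1,0,0,0,0,-1],[-38,-1.1,0,0,0,0,-1],[-38,-1.1,0,0,0,0,-1],[-38,-1.1,0,0,0,0,-1],[-38,-1.1,0,0,0,0,-1],[-38,-1.1,0,0,0,0,-1]]' >/dev/null
python3 -m pendant '[[-38,-1.1,0,0,0,0,-1],[-38,-1.1,0,0,0,0,-1],[-38,-1.1,0,0,0,0,-1],[-38,-1.1,0,0,0,0,-1],[-38,-1.1,0,0,0,0,-1],[-38,-1.1,0,0,0,0,-1],[-38,-1.1,0,0,0,0,-1],[-38,-1.1,0,0,0,0,-1]]' >/dev/null
python3 -m pendant '[[-38,-1.1,0,0,0,0,-1],[-38,-1.1,0,0,0,0,-1],[-38,-1.1,0,0,0,0,-1],[-38,-1.1,0,0,0,0,-1],[-20,-1.6,16,0,0,0,-1],[0,0,16,0,0,0,-1],[0,0,16,0,0,0,-1],[0,0,16,0,0,0,-1]]'
python3 - <<'E'
from h import *;go(575.5,-195.5,27.2)
for n,u,v in(('top',275,155),('side',240,190)):
    c=r.camera(n);f=cv2.convertScaleAbs(c['frame'][v:v+100,u:u+100],alpha=1.4);x=cv2.resize(f,(400,400),interpolation=cv2.INTER_CUBIC)
    # project TCP xy at flange height & at tip
    for p,col in(((*r.get_obs()['ee_pos'][:2],145),(0,0,255)),((*r.get_obs()['ee_pos'][:2],77),(255,0,0))):
        q=w2pix(c,p);cv2.circle(x,(int((q[0]-u)*4+2),int((q[1]-v)*4+2)),3,col,-1)
    L=x if n=='top' else np.hstack([L,x])
cv2.imwrite('pics/g1.png',L)
E
```

```text
t: 2.77
ee_pos: [573.0, -196.9, 188.1]
orientation: [-1.635, -2.682, 0.0]
force: [-0.4, -0.4, -0.2]
finger_gap: 85.7
gripper_force: 0.0
tool shift [ 0.1  2.9 -0. ] tooly yaw 27.3 p [ 573.  -196.9  188.1] t 2.7667 F [-0.4 -0.4 -0.2] gap 85.7 j [-0.45  0.48 -0.14  0.96  0.    0.64]
turn about tool z 0.1 tilt [-0.001  0.    -1.   ]
```

View pics/g1.png

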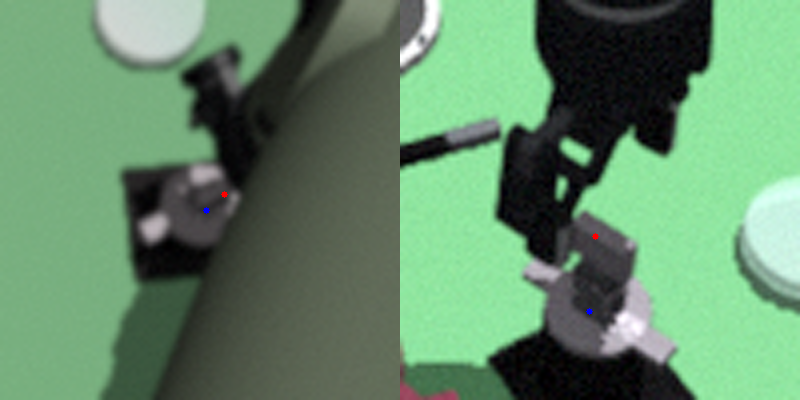

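```bash
python3 -m pendant '[[-1.7,2,4,0,0,0,-1],[0,0,12,0,0,0,-1],[0,0,14,0,0,0,-1],[0,0,14,0,0,0,-1],[0,0,14,0,0,0,-1],[0,0,12,0,0,0,-1],[0,0,8,0,0,0,-1],[0,0,4,0,0,0,-1]]'
python3 -m pendant '[[0,0,0,0,0,0,-0.5],[0,0,0,0,0,0,0],[0,0,0,0,0,0,0.2],[0,0,0,0,0,0,0.3],[0,0,0,0,0,0,0.4],[0,0,0,0,0,0,0.5],[0,0,0,0,0,0,0.5],[0,0,0,0,0,0,0.5]]'
```

```text
t: 3.53
ee_pos: [575.9, -196.7, 107.1]
orientation: [1.636, 2.682, 0.0]
force: [0.1, -0.5, 0.1]
finger_gap: 85.7
gripper_force: 0.0
t: 4.2
ee_pos: [576.2, -196.9, 107.7]
orientation: [1.636, 2.68, 0.001]
force: [2.0, 1.6, 0.7]
finger_gap: 21.1
gripper_force: 0.7
```

```bash
python3 -m pendant '[[0,0,0,0,0,0,0.6],[0,0,0,0,0,0,0.7],[0,0,0,0,0,0,1],[0,0,0,0,0,0,1],[0,0,0,0,0,0,1],[0,0,0,0,0,0,1],[0,0,0,0,0,0,1],[0,0,0,0,0,0,1]]' 45; python3 -c "
from h import *;go(575.5,-195.5,27.2)"
```

```text
t: 4.87
ee_pos: [576.2, -196.9, 107.8]
orientation: [1.636, 2.68, 0.001]
force: [1.4, 1.2, 6.7]
finger_gap: 19.1
gripper_force: 45.1
tool shift [ 1.6 -0.  -0. ] tooly yaw 27.2 p [ 576.2 -196.9  107.8] t 4.8667 F [1.4 1.2 6.7] gap 19.1 j [-0.45  0.56 -0.22  0.79  0.    0.65]
turn about tool z -0.0 tilt [ 0.001 -0.    -1.   ]
```

```bash
python3 -m pendant '[[0,0,-2,0,0,0,1],[0,0,-6,0,0,0,1],[0,0,-14,0,0,0,1],[0,0,-20,0,0,0,1],[0,0,-22,0,0,0,1],[0,0,-22,0,0,0,1],[0,0,-16,0,0,0,1],[0,0,-8,0,0,0,1]]'
python3 -m pendant '[[0,0,0,0,0,2,1],[0,0,0,0,0,4,1],[0,0,0,0,0,4,1],[0,0,0,0,0,1.4,1],[0,0,0,0,0,0,1],[0,0,0,0,0,0,1],[0,0,0,0,0,0,1],[0,0,0,0,0,0,1]]'; python3 -c "
from h import *;go(549.4,144.8,15.8)"
```

```text
t: 5.53
ee_pos: [575.7, -197.2, 219.2]
orientation: [1.637, 2.68, -0.001]
force: [0.3, 0.1, -3.1]
finger_gap: 19.8
gripper_force: 44.3
t: 6.2
ee_pos: [575.5, -196.8, 217.0]
orientation: [-1.894, -2.506, 0.0]
force: [1.3, -0.3, -2.2]
finger_gap: 19.0
gripper_force: 44.2
tool shift [3.358e+02 6.800e+01 1.000e-01] tooly yaw 15.8 p [ 575.5 -196.8  217. ] t 6.2 F [ 1.3 -0.3 -2.2] gap 19.0 j [-0.45  0.46 -0.09  1.03 -0.    0.84]
turn about tool z 0.0 tilt [-0.001  0.    -1.   ]
```

```bash
python3 -m pendant '[[8,1.6,0,0,0,0,1],[18,3.6,0,0,0,0,1],[26,5.2,0,0,0,0,1],[28,5.7,0,0,0,0,1],[28,5.7,0,0,0,0,1],[28,5.7,0,0,0,0,1],[28,5.7,0,0,0,0,1],[28,5.7,0,0,0,0,1]]'>/dev/null
python3 -m pendant '[[28,5.7,0,0,0,0,1],[28,5.7,0,0,0,0,1],[28,5.7,0,0,0,0,1],[26,5.2,0,0,0,0,1],[20,4,0,0,0,0,1],[10,2,0,0,0,0,1],[3.8,0.8,0,0,0,0,1],[0,0,0,0,0,0,1]]'
python3 - <<'E'
from h import *;go(549.4,144.8,15.8)
p=r.get_obs()['ee_pos']
for n,u,v in(('top',160,160),('side',180,120)):
    c=r.camera(n);f=cv2.convertScaleAbs(c['frame'][v:v+100,u:u+100],alpha=1.4);x=cv2.resize(f,(400,400),interpolation=cv2.INTER_CUBIC)
    for z,col in((p[2]-37.8-58,(0,0,255)),(80,(255,0,0))):
        q=w2pix(c,(*p[:2],z));cv2.circle(x,(int((q[0]-u)*4+2),int((q[1]-v)*4+2)),3,col,-1)
    L=x if n=='top' else np.hstack([L,x])
cv2.imwrite('pics/g2.png',L)
E
```

```text
t: 7.53
ee_pos: [549.5, 145.4, 217.3]
orientation: [1.893, 2.507, -0.0]
force: [-0.1, 0.2, -2.8]
finger_gap: 19.4
gripper_force: 44.2
tool shift [-0.6 -0.3  0. ] tooly yaw 15.9 p [549.5 145.4 217.3] t 7.5333 F [-0.1  0.2 -2.8] gap 19.4 j [ 0.13  0.39 -0.2   0.98 -0.    1.42]
turn about tool z 0.1 tilt [ 0. -0. -1.]
```

View pics/g2.png

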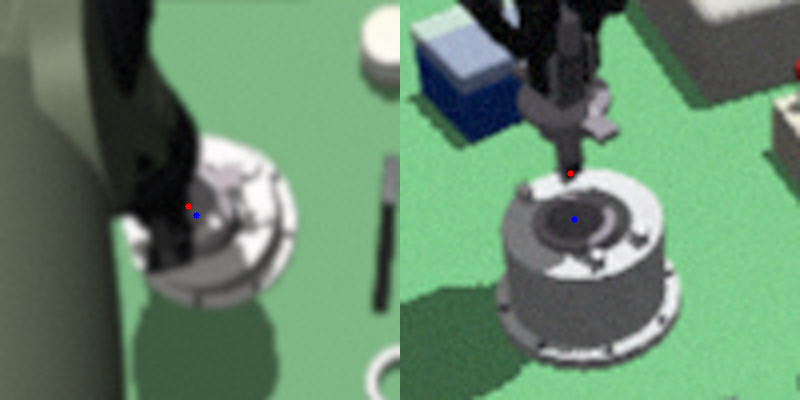

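```bash
python3 -m pendant '[[0,0,6,0,0,0,1],[0,0,10,0,0,0,1],[0,0,10,0,0,0,1],[0,0,7,0,0,0,1],[0,0,5,0,0,0,1],[0,0,4,0,0,0,1],[0,0,2,0,0,0,1],[0,0,0,0,0,0,1]]'
python3 -m pendant '[[0,0,2,0,0,0,1],[0,0,3,0,0,0,1],[0,0,3,0,0,0,1],[0,0,3,0,0,0,1],[0,0,3,0,0,0,1],[0,0,3,0,0,0,1],[0,0,1,0,0,0,1],[0,0,0,0,0,0,1]]'; python3 -c "
from h import *;go(549.4,144.8,15.8)"
```

```text
t: 8.3
ee_pos: [549.5, 144.8, 172.7]
orientation: [-1.895, -2.505, 0.001]
force: [-0.3, -0.5, -3.5]
finger_gap: 19.3
gripper_force: 44.2
t: 8.97
ee_pos: [549.5, 144.8, 154.8]
orientation: [-1.895, -2.505, 0.001]
force: [-0.3, 0.4, -2.9]
finger_gap: 19.3
gripper_force: 44.2
tool shift [ 0.1 -0.1  0. ] tooly yaw 15.8 p [549.5 144.8 154.8] t 8.9667 F [-0.3  0.4 -2.9] gap 19.3 j [ 0.13  0.44 -0.29  0.84  0.    1.42]
turn about tool z -0.0 tilt [-0.001 -0.    -1.   ]
```

```bash
q='import h;h.go(549.4,144.8)'; python3 -m pendant '[[0,1,0,0,0,0,1],[0,1.5,0,0,0,0,1],[0,1.5,0,0,0,0,1],[0,1,0,0,0,0,1],[0,0.5,0,0,0,0,1],[0,0.5,0,0,0,0,1],[0,0,0,0,0,0,1],[0,0,0,0,0,0,1]]' 80 |grep for;python3 -c "$q"
python3 -m pendant '[[0,0.3,0,0,0,0,1],[0,0.4,0,0,0,0,1],[0,0.3,0,0,0,0,1],[0,0,0,0,0,0,1],[0,0,0,0,0,0,1],[0,0,0,0,0,0,1],[0,0,0,0,0,0,1],[0,0,0,0,0,0,1]]' |grep for;python3 -c "$q"
```

```text
force: [-0.9, -0.5, -2.8]
gripper_force: 81.2
tool shift [ 0.1 -6.3  0. ] tooly yaw 15.8 p [555.5 146.4 155.2] t 9.6333 F [-0.9 -0.5 -2.8] gap 18.7 j [ 0.13  0.45 -0.27  0.85  0.    1.42]
force: [-0.0, -0.2, -2.8]
gripper_force: 81.2
tool shift [ 0.1 -7.3  0. ] tooly yaw 15.8 p [556.5 146.7 155.3] t 10.3 F [-0.  -0.2 -2.8] gap 18.7 j [ 0.13  0.45 -0.27  0.85 -0.    1.42]
```

```bash
q='import h;h.go(549.4,144.8)'; python3 -m pendant '[[0,0.3,0,0,0,0,1],[0,0.3,0,0,0,0,1],[0,0.2,0,0,0,0,1],[0,0,0,0,0,0,1],[0,0,0,0,0,0,1],[0,0,0,0,0,0,1],[0,0,0,0,0,0,1],[0,0,0,0,0,0,1]]'>/dev/null;python3 -c "$q"
python3 -m pendant '[[0,0.3,0,0,0,0,1],[0,0.2,0,0,0,0,1],[0,0,0,0,0,0,1],[0,0,0,0,0,0,1],[0,0,0,0,0,0,1],[0,0,0,0,0,0,1],[0,0,0,0,0,0,1],[0,0,0,0,0,0,1]]' >/dev/null;python3 -c "$q"
```

```text
tool shift [ 0.1 -8.2  0. ] tooly yaw 15.8 p [557.3 146.9 155.3] t 10.9667 F [-0.2  1.1 -2.3] gap 18.8 j [ 0.13  0.46 -0.26  0.85  0.    1.43]
tool shift [ 0.1 -8.6  0. ] tooly yaw 15.8 p [557.7 147.1 155.3] t 11.6333 F [-0.3 -1.1 -3.2] gap 18.9 j [ 0.13  0.46 -0.26  0.85 -0.    1.43]
```

```bash
q='import h;h.go(549.4,144.8)'; python3 -m pendant '[[0,0.3,0,0,0,0,1],[0,0.3,0,0,0,0,1],[0,0.2,0,0,0,0,1],[0,0,0,0,0,0,1],[0,0,0,0,0,0,1],[0,0,0,0,0,0,1],[0,0,0,0,0,0,1],[0,0,0,0,0,0,1]]'>/dev/null;python3 -c "$q"
```

```text
tool shift [ 0.1 -9.4  0. ] tooly yaw 15.8 p [558.4 147.3 155.2] t 12.3 F [-1.4  0.  -2.9] gap 18.6 j [ 0.13  0.46 -0.26  0.85  0.    1.43]
```

```bash
q='import h;h.go(549.4,144.8)'; python3 -m pendant '[[0,0.3,0,0,0,0,1],[0,0.3,0,0,0,0,1],[0,0.2,0,0,0,0,1],[0,0,0,0,0,0,1],[0,0,0,0,0,0,1],[0,0,0,0,0,0,1],[0,0,0,0,0,0,1],[0,0,0,0,0,0,1]]'>/dev/null;python3 -c "$q"
```

```text
tool shift [ 0.1 -9.9  0. ] tooly yaw 15.8 p [558.9 147.4 155.1] t 12.9667 F [-2.  -0.8 -1.2] gap 18.8 j [ 0.13  0.46 -0.26  0.85 -0.    1.43]
```

```bash
sed -i "s/print('tool shift'/print('Tq',np.round(o['wrist_torque'],2),'Ft',np.round(M.T@o['force'],1),'tool shift'/" h.py; q='import h;h.go(549.4,144.8)'; python3 -c "$q"; python3 -m pendant '[[0,0.3,0,0,0,0,1],[0,0.3,0,0,0,0,1],[0,0,0,0,0,0,1],[0,0,0,0,0,0,1],[0,0,0,0,0,0,1],[0,0,0,0,0,0,1],[0,0,0,0,0,0,1],[0,0,0,0,0,0,1]]'>/dev/null;python3 -c "$q"
```

```text
Tq [-0.22  0.75  0.03] Ft [-0.2 -2.1  1.2] tool shift [ 0.1 -9.9  0. ] tooly yaw 15.8 p [558.9 147.4 155.1] t 12.9667 F [-2.  -0.8 -1.2] gap 18.8 j [ 0.13  0.46 -0.26  0.85 -0.    1.43]
Tq [-0.4   1.35  0.03] Ft [-0.8 -5.4  0.3] tool shift [  0.1 -10.3   0. ] tooly yaw 15.8 p [559.3 147.5 155.1] t 13.6333 F [-5.  -2.3 -0.3] gap 18.9 j [ 0.13  0.46 -0.26  0.86 -0.    1.43]
```

```bash
q='import h;h.go(549.4,144.8)'; python3 -m pendant '[[0,-1.5,0,0,0,0,1],[0,-3,0,0,0,0,1],[0,-3.5,0,0,0,0,1],[0,-3.5,0,0,0,0,1],[0,-2.5,0,0,0,0,1],[0,-2,0,0,0,0,1],[0,-1,0,0,0,0,1],[0,0,0,0,0,0,1]]'>/dev/null;python3 -c "$q"; python3 -m pendant '[[0,-0.4,0,0,0,0,1],[0,-0.4,0,0,0,0,1],[0,0,0,0,0,0,1],[0,0,0,0,0,0,1],[0,0,0,0,0,0,1],[0,0,0,0,0,0,1],[0,0,0,0,0,0,1],[0,0,0,0,0,0,1]]'>/dev/null;python3 -c "$q"
```

```text
Tq [ 0.   -0.01  0.05] Ft [-0.5 -0.5  3.2] tool shift [0.1 6.2 0. ] tooly yaw 15.8 p [543.4 143.  155.4] t 14.3 F [-0.4 -0.6 -3.2] gap 18.7 j [ 0.13  0.43 -0.3   0.84  0.    1.42]
Tq [ 0.02  0.03 -0.01] Ft [-0.5 -1.1  2.7] tool shift [ 0.1  6.9 -0. ] tooly yaw 15.8 p [542.8 142.8 155.3] t 14.9667 F [-0.9 -0.8 -2.7] gap 18.6 j [ 0.13  0.43 -0.3   0.84 -0.    1.42]
```

```bash
q='import h;h.go(549.4,144.8)'; python3 -m pendant '[[0,-0.4,0,0,0,0,1],[0,-0.2,0,0,0,0,1],[0,0,0,0,0,0,1],[0,0,0,0,0,0,1],[0,0,0,0,0,0,1],[0,0,0,0,0,0,1],[0,0,0,0,0,0,1],[0,0,0,0,0,0,1]]'>/dev/null;python3 -c "$q"
```

```text
Tq [-0.03  0.08 -0.01] Ft [-0.2 -0.8  2.8] tool shift [0.1 7.5 0. ] tooly yaw 15.8 p [542.2 142.6 155.3] t 15.6333 F [-0.8 -0.4 -2.8] gap 18.3 j [ 0.13  0.43 -0.31  0.84  0.    1.42]
```

```bash
q='import h;h.go(549.4,144.8)'; python3 -m pendant '[[0,-0.4,0,0,0,0,1],[0,-0.3,0,0,0,0,1],[0,0,0,0,0,0,1],[0,0,0,0,0,0,1],[0,0,0,0,0,0,1],[0,0,0,0,0,0,1],[0,0,0,0,0,0,1],[0,0,0,0,0,0,1]]'>/dev/null;python3 -c "$q"
```

```text
Tq [-0.06  0.03 -0.01] Ft [ 0.2 -0.1  3.6] tool shift [ 0.1  8.2 -0. ] tooly yaw 15.8 p [541.5 142.5 155.3] t 16.3 F [-0.2  0.2 -3.6] gap 18.3 j [ 0.13  0.43 -0.31  0.83  0.    1.42]
```

```bash
q='import h;h.go(549.4,144.8)'; python3 -m pendant '[[0,-0.4,0,0,0,0,1],[0,-0.3,0,0,0,0,1],[0,0,0,0,0,0,1],[0,0,0,0,0,0,1],[0,0,0,0,0,0,1],[0,0,0,0,0,0,1],[0,0,0,0,0,0,1],[0,0,0,0,0,0,1]]'>/dev/null;python3 -c "$q"
```

```text
Tq [ 0.03 -0.01 -0.05] Ft [-0.  -0.8  3.1] tool shift [0.1 8.9 0. ] tooly yaw 15.8 p [540.8 142.3 155.3] t 16.9667 F [-0.7 -0.2 -3.1] gap 19.2 j [ 0.13  0.43 -0.31  0.83  0.    1.42]
```

```bash
q='import h;h.go(549.4,144.8)'; python3 -m pendant '[[0,-0.4,0,0,0,0,1],[0,-0.3,0,0,0,0,1],[0,0,0,0,0,0,1],[0,0,0,0,0,0,1],[0,0,0,0,0,0,1],[0,0,0,0,0,0,1],[0,0,0,0,0,0,1],[0,0,0,0,0,0,1]]'>/dev/null;python3 -c "$q"
```

```text
Tq [-0.01 -0.18 -0.  ] Ft [-0.3  1.5  3.9] tool shift [0.1 9.6 0. ] tooly yaw 15.8 p [540.2 142.1 155.3] t 17.6333 F [ 1.5  0.1 -3.9] gap 18.7 j [ 0.13  0.43 -0.31  0.83  0.    1.42]
```

```bash
q='import h;h.go(549.4,144.8)'; python3 -m pendant '[[0,-0.4,0,0,0,0,1],[0,-0.3,0,0,0,0,1],[0,0,0,0,0,0,1],[0,0,0,0,0,0,1],[0,0,0,0,0,0,1],[0,0,0,0,0,0,1],[0,0,0,0,0,0,1],[0,0,0,0,0,0,1]]'>/dev/null;python3 -c "$q"
```

```text
Tq [ 0.23 -0.81  0.  ] Ft [-0.3  3.4  3.1] tool shift [ 0.1 10.   0. ] tooly yaw 15.8 p [539.8 142.  155.4] t 18.3 F [ 3.4  0.7 -3.1] gap 18.9 j [ 0.12  0.42 -0.31  0.83  0.    1.42]
```

```bash
q='import h;h.go(549.4,144.8)'; python3 -m pendant '[[0,1,0,0,0,0,1],[0,3,0,0,0,0,1],[0,3,0,0,0,0,1],[0,2,0,0,0,0,1],[2,1.1,0,0,0,0,1],[2.5,0,0,0,0,0,1],[1.5,0,0,0,0,0,1],[0,0,0,0,0,0,1]]'>/dev/null;python3 -c "$q"; python3 -m pendant '[[0.5,0,0,0,0,0,1],[0.5,0,0,0,0,0,1],[0,0,0,0,0,0,1],[0,0,0,0,0,0,1],[0,0,0,0,0,0,1],[0,0,0,0,0,0,1],[0,0,0,0,0,0,1],[0,0,0,0,0,0,1]]'>/dev/null;python3 -c "$q"
```

```text
Tq [-0.02 -0.01  0.07] Ft [-0.4  1.1  2.5] tool shift [-6.4  0.5 -0. ] tooly yaw 15.8 p [547.2 150.8 155.2] t 18.9667 F [ 1.1 -0.1 -2.5] gap 18.5 j [ 0.14  0.44 -0.29  0.84  0.    1.43]
Tq [ 0.02 -0.03  0.01] Ft [-0.1 -0.2  2.7] tool shift [-6.9  0.2  0. ] tooly yaw 15.8 p [547.3 151.3 155.3] t 19.6333 F [-0.2 -0.1 -2.7] gap 18.7 j [ 0.14  0.44 -0.29  0.84 -0.    1.44]
```

```bash
q='import h;h.go(549.4,144.8)'; python3 -m pendant '[[0.4,0,0,0,0,0,1],[0.4,0,0,0,0,0,1],[0,0,0,0,0,0,1],[0,0,0,0,0,0,1],[0,0,0,0,0,0,1],[0,0,0,0,0,0,1],[0,0,0,0,0,0,1],[0,0,0,0,0,0,1]]'>/dev/null;python3 -c "$q"
```

```text
Tq [-0.06 -0.    0.02] Ft [-0.2  0.   3.2] tool shift [-7.7  0.2  0. ] tooly yaw 15.8 p [547.1 152.2 155.3] t 20.3 F [ 0.1 -0.2 -3.2] gap 18.6 j [ 0.14  0.44 -0.29  0.84 -0.    1.44]
```

```bash
q='import h;h.go(549.4,144.8)'; python3 -m pendant '[[0.4,0,0,0,0,0,1],[0.4,0,0,0,0,0,1],[0,0,0,0,0,0,1],[0,0,0,0,0,0,1],[0,0,0,0,0,0,1],[0,0,0,0,0,0,1],[0,0,0,0,0,0,1],[0,0,0,0,0,0,1]]'>/dev/null;python3 -c "$q"
```

```text
Tq [-0.05  0.03 -0.02] Ft [0.1 0.9 2.9] tool shift [-8.5  0.2  0. ] tooly yaw 15.8 p [546.9 152.9 155.3] t 20.9667 F [ 0.9  0.3 -2.9] gap 18.6 j [ 0.14  0.44 -0.29  0.84 -0.    1.44]
```

```bash
q='import h;h.go(549.4,144.8)'; python3 -m pendant '[[0.4,0,0,0,0,0,1],[0.4,0,0,0,0,0,1],[0,0,0,0,0,0,1],[0,0,0,0,0,0,1],[0,0,0,0,0,0,1],[0,0,0,0,0,0,1],[0,0,0,0,0,0,1],[0,0,0,0,0,0,1]]'>/dev/null;python3 -c "$q"
```

```text
Tq [ 0.03  0.   -0.05] Ft [-1.  -0.2  2.8] tool shift [-9.3  0.2  0. ] tooly yaw 15.8 p [546.6 153.7 155.3] t 21.6333 F [ 0.  -1.  -2.8] gap 18.7 j [ 0.14  0.44 -0.29  0.84 -0.    1.44]
```

```bash
q='import h;h.go(549.4,144.8)'; python3 -m pendant '[[0.4,0,0,0,0,0,1],[0.3,0,0,0,0,0,1],[0,0,0,0,0,0,1],[0,0,0,0,0,0,1],[0,0,0,0,0,0,1],[0,0,0,0,0,0,1],[0,0,0,0,0,0,1],[0,0,0,0,0,0,1]]'>/dev/null;python3 -c "$q"
```

```text
Tq [-0.04 -0.02  0.08] Ft [-0.7 -0.4  2.3] tool shift [-10.    0.3   0. ] tooly yaw 15.8 p [546.4 154.3 155.3] t 22.3 F [-0.2 -0.8 -2.3] gap 18.9 j [ 0.15  0.44 -0.29  0.84 -0.    1.44]
```

```bash
q='import h;h.go(549.4,144.8)'; python3 -m pendant '[[0.4,0,0,0,0,0,1],[0.4,0,0,0,0,0,1],[0,0,0,0,0,0,1],[0,0,0,0,0,0,1],[0,0,0,0,0,0,1],[0,0,0,0,0,0,1],[0,0,0,0,0,0,1],[0,0,0,0,0,0,1]]'>/dev/null;python3 -c "$q"
```

```text
Tq [-0.34 -0.06  0.02] Ft [-1.7 -0.2  2.7] tool shift [-10.7   0.2   0. ] tooly yaw 15.8 p [546.3 155.  155.3] t 22.9667 F [ 0.3 -1.7 -2.7] gap 18.6 j [ 0.15  0.44 -0.29  0.84 -0.    1.44]
```

```bash
q='import h;h.go(549.4,144.8)'; python3 -m pendant '[[0.4,0,0,0,0,0,1],[0.4,0,0,0,0,0,1],[0,0,0,0,0,0,1],[0,0,0,0,0,0,1],[0,0,0,0,0,0,1],[0,0,0,0,0,0,1],[0,0,0,0,0,0,1],[0,0,0,0,0,0,1]]'>/dev/null;python3 -c "$q"
```

```text
Tq [-1.36 -0.24 -0.  ] Ft [-5.   0.5  3.2] tool shift [-11.2   0.2   0. ] tooly yaw 15.8 p [546.1 155.5 155.3] t 23.6333 F [ 1.8 -4.7 -3.2] gap 18.8 j [ 0.15  0.44 -0.29  0.84 -0.    1.44]
```

```bash
q='import h;h.go(549.4,144.8)'; python3 -m pendant '[[-2,0,0,0,0,0,1],[-4,0,0,0,0,0,1],[-4,0,0,0,0,0,1],[-4,0,0,0,0,0,1],[-4,0,0,0,0,0,1],[-2.5,0,0,0,0,0,1],[-1.2,0,0,0,0,0,1],[0,0,0,0,0,0,1]]'>/dev/null;python3 -c "$q"; python3 -m pendant '[[-0.4,0,0,0,0,0,1],[-0.3,0,0,0,0,0,1],[0,0,0,0,0,0,1],[0,0,0,0,0,0,1],[0,0,0,0,0,0,1],[0,0,0,0,0,0,1],[0,0,0,0,0,0,1],[0,0,0,0,0,0,1]]'>/dev/null;python3 -c "$q"
```

```text
Tq [ 0.01 -0.03  0.  ] Ft [-0.6  0.9  3.2] tool shift [10.4  0.2  0. ] tooly yaw 15.8 p [552.  134.7 155.3] t 24.3 F [ 1.1 -0.4 -3.2] gap 18.4 j [ 0.11  0.44 -0.29  0.84  0.    1.41]
Tq [-0.06 -0.03 -0.06] Ft [-0.5 -0.1  3.2] tool shift [10.7  0.2  0. ] tooly yaw 15.8 p [552.1 134.4 155.3] t 24.9667 F [ 0.  -0.5 -3.2] gap 18.5 j [ 0.11  0.44 -0.29  0.84  0.    1.4 ]
```

```bash
q='import h;h.go(549.4,144.8)'; python3 -m pendant '[[-0.4,0,0,0,0,0,1],[-0.3,0,0,0,0,0,1],[0,0,0,0,0,0,1],[0,0,0,0,0,0,1],[0,0,0,0,0,0,1],[0,0,0,0,0,0,1],[0,0,0,0,0,0,1],[0,0,0,0,0,0,1]]'>/dev/null;python3 -c "$q"
```

```text
Tq [-0.04 -0.06  0.05] Ft [ 0.9 -0.1  2.8] tool shift [11.5  0.2  0. ] tooly yaw 15.8 p [552.3 133.7 155.3] t 25.6333 F [-0.4  0.8 -2.8] gap 18.8 j [ 0.11  0.44 -0.29  0.84  0.    1.4 ]
```

```bash
q='import h;h.go(549.4,144.8)'; python3 -m pendant '[[-0.4,0,0,0,0,0,1],[-0.3,0,0,0,0,0,1],[0,0,0,0,0,0,1],[0,0,0,0,0,0,1],[0,0,0,0,0,0,1],[0,0,0,0,0,0,1],[0,0,0,0,0,0,1],[0,0,0,0,0,0,1]]'>/dev/null;python3 -c "$q"
```

```text
Tq [0.48 0.19 0.02] Ft [ 2.2 -0.9  2.4] tool shift [12.   0.3  0. ] tooly yaw 15.8 p [552.4 133.2 155.3] t 26.3 F [-1.5  1.9 -2.4] gap 18.8 j [ 0.11  0.44 -0.29  0.84  0.    1.4 ]
```

```bash
q='import h;h.go(549.4,144.8)'; python3 -m pendant '[[-0.4,0,0,0,0,0,1],[-0.3,0,0,0,0,0,1],[0,0,0,0,0,0,1],[0,0,0,0,0,0,1],[0,0,0,0,0,0,1],[0,0,0,0,0,0,1],[0,0,0,0,0,0,1],[0,0,0,0,0,0,1]]'>/dev/null;python3 -c "$q"
```

```text
Tq [ 1.41  0.37 -0.02] Ft [5.  0.3 2.6] tool shift [12.4  0.3  0. ] tooly yaw 15.8 p [552.5 132.8 155.3] t 26.9667 F [-1.1  4.9 -2.6] gap 18.7 j [ 0.11  0.44 -0.29  0.84  0.    1.4 ]
```

```bash
q='import h;h.go(549.6,144.2,15.8)'; python3 -m pendant '[[1.9,0,0,0,0,0,1],[4,0.1,0,0,0,0,1],[4,0.1,0,0,0,0,1],[2,0,2,0,0,0,1],[0,0,5,0,0,0,1],[0,0,5,0,0,0,1],[0,0,2,0,0,0,1],[0,0,0,0,0,0,1]]'>/dev/null;python3 -c "$q"; python3 -m pendant '[[0,0,0.8,0,0,0,1],[0,0,0.8,0,0,0,1],[0,0,0.8,0,0,0,1],[0,0,0.8,0,0,0,1],[0,0,0.8,0,0,0,1],[0,0,0,0,0,0,1],[0,0,0,0,0,0,1],[0,0,0,0,0,0,1]]'>/dev/null;python3 -c "$q"
```

```text
Tq [-0.07 -0.03 -0.03] Ft [0.3 0.9 3. ] tool shift [ 0.5  0.8 -0. ] tooly yaw 15.8 p [548.9 143.5 140.2] t 27.6333 F [ 0.7  0.6 -3. ] gap 18.5 j [ 0.13  0.46 -0.3   0.81 -0.    1.42]
turn about tool z -0.0 tilt [-0.002 -0.001 -1.   ]
Tq [-0.06 -0.01  0.02] Ft [0.2 0.1 2.4] tool shift [ 0.4  0.  -0. ] tooly yaw 15.8 p [549.7 143.8 137.4] t 28.3 F [ 0.1  0.2 -2.4] gap 18.9 j [ 0.13  0.46 -0.31  0.8  -0.    1.42]
turn about tool z -0.0 tilt [ 0.  0. -1.]
```

```bash
q='import h;h.go(549.6,144.2,15.8)'; python3 -m pendant '[[0.3,0,0,0,0,0,1],[0,0,0.6,0,0,0,1],[0,0,0.6,0,0,0,1],[0,0,0.6,0,0,0,1],[0,0,0.6,0,0,0,1],[0,0,0.6,0,0,0,1],[0,0,0,0,0,0,1],[0,0,0,0,0,0,1]]'>/dev/null;python3 -c "$q"
```

```text
Tq [-0.03  0.02  0.03] Ft [ 0.4 -0.8  2.7] tool shift [ 0.1  0.1 -0. ] tooly yaw 15.8 p [549.5 144.1 134.2] t 28.9667 F [-0.9  0.2 -2.7] gap 18.8 j [ 0.13  0.46 -0.31  0.8  -0.    1.42]
turn about tool z -0.0 tilt [-0. -0. -1.]
```

```bash
q='import h;h.go(549.6,144.2,15.8)'; python3 -m pendant '[[0,0,0.6,0,0,0,1],[0,0,0.6,0,0,0,1],[0,0,0.6,0,0,0,1],[0,0,0.6,0,0,0,1],[0,0,0.6,0,0,0,1],[0,0,0,0,0,0,1],[0,0,0,0,0,0,1],[0,0,0,0,0,0,1]]'>/dev/null;python3 -c "$q"
```

```text
Tq [0.03 0.02 0.  ] Ft [ 0.3 -0.3  2.1] tool shift [0.  0.1 0. ] tooly yaw 15.8 p [549.6 144.1 131.3] t 29.6333 F [-0.4  0.3 -2.1] gap 18.7 j [ 0.13  0.47 -0.31  0.79  0.    1.42]
turn about tool z -0.0 tilt [ 0.  0. -1.]
```

```bash
q='import h;h.go(549.6,144.2,15.8)'; python3 -m pendant '[[0,0,0.7,0,0,0,1],[0,0,0.7,0,0,0,1],[0,0,0.7,0,0,0,1],[0,0,0.7,0,0,0,1],[0,0,0.7,0,0,0,1],[0,0,0.5,0,0,0,1],[0,0,0,0,0,0,1],[0,0,0,0,0,0,1]]'>/dev/null;python3 -c "$q"
```

```text
Tq [-0.07 -0.    0.02] Ft [-0.2 -0.6  3. ] tool shift [ 0.1  0.1 -0. ] tooly yaw 15.8 p [549.5 144.1 127.3] t 30.3 F [-0.5 -0.4 -3. ] gap 18.9 j [ 0.13  0.47 -0.32  0.78 -0.    1.42]
turn about tool z -0.0 tilt [-0. -0. -1.]
```

```bash
q='import h;h.go(549.6,144.2,15.8)'; python3 -m pendant '[[0,0,1,0,0,0,1],[0,0,1,0,0,0,1],[0,0,1,0,0,0,1],[0,0,1,0,0,0,1],[0,0,1,0,0,0,1],[0,0,0.5,0,0,0,1],[0,0,0,0,0,0,1],[0,0,0,0,0,0,1]]'>/dev/null;python3 -c "$q"
```

```text
Tq [-0.03  0.01 -0.03] Ft [-0.2 -0.3  3. ] tool shift [ 0.   0.1 -0. ] tooly yaw 15.8 p [549.5 144.1 121.7] t 30.9667 F [-0.2 -0.3 -3. ] gap 18.6 j [ 0.13  0.48 -0.32  0.77 -0.    1.42]
turn about tool z -0.0 tilt [-0. -0. -1.]
```

Ears are between the lugs. Last ~4 mm, slowly.

```bash
q='import h;h.go(549.6,144.2,15.8)'; python3 -m pendant '[[0,0,0.6,0,0,0,1],[0,0,0.6,0,0,0,1],[0,0,0.6,0,0,0,1],[0,0,0.5,0,0,0,1],[0,0,0.4,0,0,0,1],[0,0,0.3,0,0,0,1],[0,0,0,0,0,0,1],[0,0,0,0,0,0,1]]'>/dev/null;python3 -c "$q"
```

```text
Tq [-0.02  0.05  0.01] Ft [0.4 0.6 2.1] tool shift [ 0.   0.1 -0. ] tooly yaw 15.8 p [549.5 144.1 118.8] t 31.6333 F [ 0.4  0.6 -2.1] gap 18.6 j [ 0.13  0.48 -0.33  0.76 -0.    1.42]
turn about tool z -0.0 tilt [-0. -0. -1.]
```

```bash
q='import h;h.go(549.6,144.2,15.8)'; python3 -m pendant '[[0,0,0.3,0,0,0,1],[0,0,0.3,0,0,0,1],[0,0,0.3,0,0,0,1],[0,0,0,0,0,0,1],[0,0,0,0,0,0,1],[0,0,0,0,0,0,1],[0,0,0,0,0,0,1],[0,0,0,0,0,0,1]]'>/dev/null;python3 -c "$q"
```

```text
Tq [-0.04  0.03  0.01] Ft [-0.7 -0.6  2.2] tool shift [0. 0. 0.] tooly yaw 15.8 p [549.6 144.1 118. ] t 32.3 F [-0.3 -0.8 -2.2] gap 18.6 j [ 0.13  0.48 -0.33  0.76  0.    1.42]
turn about tool z -0.0 tilt [ 0.  0. -1.]
```

```bash
q='import h;h.go(549.6,144.2,15.8)'; python3 -m pendant '[[0,0,0.3,0,0,0,1],[0,0,0.3,0,0,0,1],[0,0,0,0,0,0,1],[0,0,0,0,0,0,1],[0,0,0,0,0,0,1],[0,0,0,0,0,0,1],[0,0,0,0,0,0,1],[0,0,0,0,0,0,1]]'>/dev/null;python3 -c "$q"
```

```text
Tq [-0.06  0.58  0.  ] Ft [ 0.8 -3.1 -4.7] tool shift [0. 0. 0.] tooly yaw 15.8 p [549.6 144.2 117.9] t 32.9667 F [-3.2 -0.   4.7] gap 19.0 j [ 0.13  0.48 -0.33  0.76 -0.    1.42]
turn about tool z -0.0 tilt [ 0.  0. -1.]
```

```bash
q='import h;h.go(549.6,144.2,15.8)'; python3 -m pendant '[[0,0,0.3,0,0,0,1],[0,0,0.2,0,0,0,1],[0,0,0,0,0,0,1],[0,0,0,0,0,0,1],[0,0,0,0,0,0,1],[0,0,0,0,0,0,1],[0,0,0,0,0,0,1],[0,0,0,0,0,0,1]]'>/dev/null;python3 -c "$q"
```

```text
Tq [-0.14  0.88  0.01] Ft [ 0.9 -3.4 -9.3] tool shift [0. 0. 0.] tooly yaw 15.8 p [549.6 144.1 117.9] t 33.6333 F [-3.5 -0.   9.3] gap 18.9 j [ 0.13  0.48 -0.33  0.76 -0.    1.42]
turn about tool z -0.0 tilt [ 0.001 -0.    -1.   ]
```

```bash
q='import h;h.go(549.6,144.2,15.8)'; python3 -m pendant '[[0,0,-0.4,0,0,0,1],[0,0,-0.4,0,0,0,1],[0,0,0,0,0,0,0.5],[0,0,0,0,0,0,0.3],[0,0,0,0,0,0,0.1],[0,0,0,0,0,0,0],[0,0,0,0,0,0,0],[0,0,0,0,0,0,0]]' 35 >/dev/null;python3 -c "$q"
python3 -m pendant '[[0,0,-2,0,0,0,0],[0,0,-5,0,0,0,0],[0,0,-7,0,0,0,0],[0,0,-7,0,0,0,0],[0,0,-6,0,0,0,0],[0,0,-4,0,0,0,0],[0,0,-2,0,0,0,0],[0,0,0,0,0,0,0.3]]' >/dev/null;python3 -c "$q"
python3 -c "
from h import *
for n,u,v in(('top',160,160),('side',180,120)):
    c=r.camera(n);f=cv2.convertScaleAbs(c['frame'][v:v+100,u:u+100],alpha=1.6);x=cv2.resize(f,(400,400),interpolation=cv2.INTER_CUBIC)
    L=x if n=='top' else np.hstack([L,x])
cv2.imwrite('pics/g3.png',L)"
```

```text
Tq [-0.   -0.05  0.03] Ft [-0.9  0.5 -0.4] tool shift [0.1 0.  0. ] tooly yaw 15.8 p [549.6 144.1 117.5] t 34.3 F [ 0.7 -0.8  0.4] gap 42.5 j [ 0.13  0.48 -0.33  0.76  0.    1.42]
turn about tool z -0.0 tilt [ 0.  0. -1.]
Tq [0.01 0.03 0.01] Ft [0.2 0.  0.5] tool shift [ 0.1 -0.3 -0. ] tooly yaw 15.8 p [549.9 144.2 151.4] t 34.9667 F [-0.   0.2 -0.5] gap 31.9 j [ 0.13  0.45 -0.29  0.83  0.    1.42]
turn about tool z -0.0 tilt [ 0.001  0.    -1.   ]
```

View pics/g3.png

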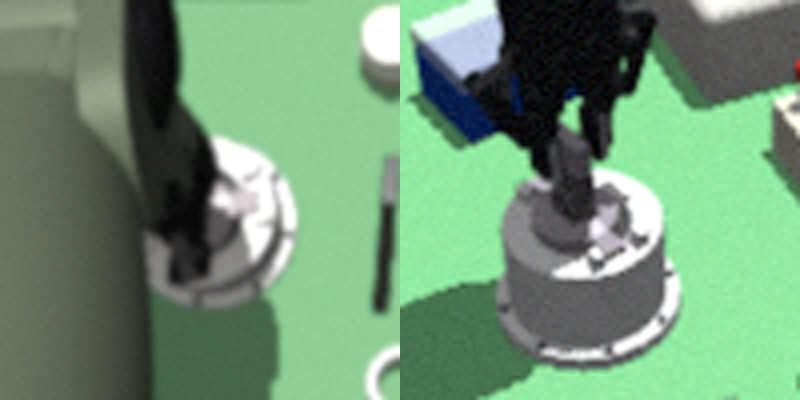

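```bash
q='import h;h.go(549.6,144.2,15.8)'; python3 -m pendant '[[0,0,0,0,0,0,0.5],[0,0,0,0,0,0,0.6],[0,0,0,0,0,0,0.7],[0,0,0,0,0,0,1],[0,0,0,0,0,0,1],[0,0,0,0,0,0,1],[0,0,0,0,0,0,1],[0,0,0,0,0,0,1]]' 30 >/dev/null;python3 -c "$q"
python3 -m pendant '[[0,0,0,0,0,-2,1],[0,0,0,0,0,-4,1],[0,0,0,0,0,-4,1],[0,0,0,0,0,-4,1],[0,0,0,0,0,-4,1],[0,0,0,0,0,-4,1],[0,0,0,0,0,-3,1],[0,0,0,0,0,0,1]]' >/dev/null;python3 -c "$q"
```

```text
Tq [ 0.01 -0.07 -0.01] Ft [-0.5 -0.   2.5] tool shift [ 0.   0.3 -0. ] tooly yaw 15.8 p [549.3 144.1 150.3] t 35.7333 F [ 0.1 -0.4 -2.5] gap 11.2 j [ 0.13  0.45 -0.29  0.83 -0.    1.42]
turn about tool z -0.0 tilt [-0.001 -0.    -1.   ]
Tq [ 0.19 -0.48 -0.05] Ft [-0.2  1.8  3.5] tool shift [ 0.  -0.3 -0. ] tooly yaw 40.8 p [549.9 144.4 150.5] t 36.4 F [ 1.5  1.  -3.5] gap 11.6 j [ 0.13  0.45 -0.29  0.83  0.    0.98]
turn about tool z 25.0 tilt [ 0.001  0.001 -1.   ]
```

```bash
q='import h;h.go(549.6,144.2,15.8)'; 
python3 -m pendant '[[0,0,0.3,0,0,-3,1],[0,0,0.3,0,0,-4,1],[0,0,0,0,0,-4,1],[0,0,0,0,0,-4,1],[0,0,0,0,0,-4,1],[0,0,0,0,0,-4,1],[0,0,0,0,0,-3,1],[0,0,0,0,0,0,1]]' >/dev/null;python3 -c "$q"
```

```text
Tq [ 0.7  -0.7  -0.03] Ft [-2.6  2.7 -0.2] tool shift [ 0.6 -1.  -0. ] tooly yaw 66.8 p [550.6 144.9 150.6] t 37.0667 F [3.4 1.4 0.3] gap 11.4 j [ 0.13  0.45 -0.29  0.83  0.    0.53]
turn about tool z 51.0 tilt [ 0.002  0.002 -1.   ]
```

```bash
q='import h;h.go(549.6,144.2,15.8)'; 
python3 -m pendant '[[-0.4,0.4,0,0,0,0,1],[0,0,0,0,0,0,1],[0,0,0,0,0,0,1],[0,0,0,0,0,0,1],[0,0,0,0,0,0,1],[0,0,0,0,0,0,1],[0,0,0,0,0,0,1],[0,0,0,0,0,0,1]]' >/dev/null;python3 -c "$q"
python3 -m pendant '[[0.1,-0.1,0,0,0,3,1],[0.1,-0.1,0,0,0,5,1],[0.1,-0.1,0,0,0,6,1],[0,0,0,0,0,6,1],[0,0,0,0,0,6,1],[0,0,0,0,0,6,1],[0,0,0,0,0,6,1],[0,0,0,0,0,5,1]]' >/dev/null;python3 -c "$q"
```

```text
Tq [ 1.1  -0.56 -0.13] Ft [-0.2  4.9 -4.4] tool shift [ 0.7 -0.9 -0. ] tooly yaw 66.8 p [550.6 144.8 150.5] t 37.7333 F [2.1 4.4 4.4] gap 11.8 j [ 0.13  0.45 -0.29  0.83  0.    0.53]
turn about tool z 51.0 tilt [ 0.001  0.001 -1.   ]
Tq [ 0.26 -0.32  0.11] Ft [ 0.2  1.  -4.8] tool shift [ 0.9  0.2 -0. ] tooly yaw 23.5 p [549.8 143.3 150.4] t 38.4 F [0.9 0.6 4.8] gap 11.9 j [ 0.13  0.45 -0.29  0.83 -0.    1.29]
turn about tool z 7.7 tilt [ 0.    -0.002 -1.   ]
```

```bash
q='import h;h.go(549.6,144.2,15.8)'; 
python3 -m pendant '[[0,0,0,0,0,2,1],[0,0,0,0,0,2,1],[0,0,0,0,0,2,1],[0,0,0,0,0,2,1],[0,0,0,0,0,1,1],[0,0,0,0,0,1,1],[0,0,0,0,0,0,1],[0,0,0,0,0,0,1]]' >/dev/null;python3 -c "$q"
```

```text
Tq [ 0.13 -0.29  0.02] Ft [ 0.4  0.9 -5.2] tool shift [ 0.9  0.1 -0. ] tooly yaw 13.8 p [549.7 143.3 150.3] t 39.0667 F [0.8 0.6 5.2] gap 11.5 j [ 0.13  0.45 -0.29  0.83 -0.    1.46]
turn about tool z -2.0 tilt [ 0.    -0.002 -1.   ]
```

```bash
q='import h;h.go(549.6,144.2,15.8)'; 
python3 -m pendant '[[0,0,0,0,0,1,1],[0,0,0,0,0,1,1],[0,0,0,0,0,1,1],[0,0,0,0,0,0.5,1],[0,0,0,0,0,0.5,1],[0,0,0,0,0,0,1],[0,0,0,0,0,0,1],[0,0,0,0,0,0,1]]' >/dev/null;python3 -c "$q"
```

```text
Tq [ 0.1  -0.17  0.25] Ft [-0.2  1.4 -5.5] tool shift [ 0.8  0.1 -0. ] tooly yaw 9.8 p [549.6 143.4 150.3] t 39.7333 F [1.4 0.1 5.5] gap 11.5 j [ 0.13  0.45 -0.29  0.83 -0.    1.53]
turn about tool z -6.0 tilt [ 0.    -0.002 -1.   ]
```

```bash
q='import h;h.go(549.6,144.2,15.8)'; 
python3 -m pendant '[[0,0,0,0,0,1,1],[0,0,0,0,0,1,1],[0,0,0,0,0,1,1],[0,0,0,0,0,0,1],[0,0,0,0,0,0,1],[0,0,0,0,0,0,1],[0,0,0,0,0,0,1],[0,0,0,0,0,0,1]]' >/dev/null;python3 -c "$q"
```

```text
Tq [-0.19 -0.58  0.82] Ft [-2.6  3.  -5.2] tool shift [ 0.7 -0.8 -0. ] tooly yaw 6.8 p [550.4 143.6 150.4] t 40.4 F [ 3.3 -2.2  5.2] gap 11.6 j [ 0.13  0.45 -0.29  0.83 -0.    1.58]
turn about tool z -9.0 tilt [ 0.002 -0.002 -1.   ]
```

```bash
q='import h;h.go(549.6,144.2,8.5)'; 
python3 -m pendant '[[0,0,0,0,0,-1.2,1],[0,0,0,0,0,-1.3,1],[0,0,0,0,0,0,0.5],[0,0,0,0,0,0,0.3],[0,0,0,0,0,0,0.1],[0,0,0,0,0,0,0],[0,0,0,0,0,0,0],[0,0,0,0,0,0,0]]' >/dev/null;python3 -c "$q"
python3 -c "
from h import *
for n,u,v in(('top',160,160),('side',180,120)):
    c=r.camera(n);f=cv2.convertScaleAbs(c['frame'][v:v+100,u:u+100],alpha=1.6);x=cv2.resize(f,(400,400),interpolation=cv2.INTER_CUBIC)
    L=x if n=='top' else np.hstack([L,x])
cv2.imwrite('pics/g4.png',L)"
```

```text
Tq [ 0.03  0.03 -0.02] Ft [-0.4 -0.1  0.7] tool shift [-0.   0.3 -0. ] tooly yaw 9.3 p [549.3 144.2 149.7] t 41.0667 F [-0.  -0.4 -0.7] gap 42.6 j [ 0.13  0.45 -0.29  0.83 -0.    1.54]
turn about tool z 0.8 tilt [-0.001 -0.    -1.   ]
```

View pics/g4.png

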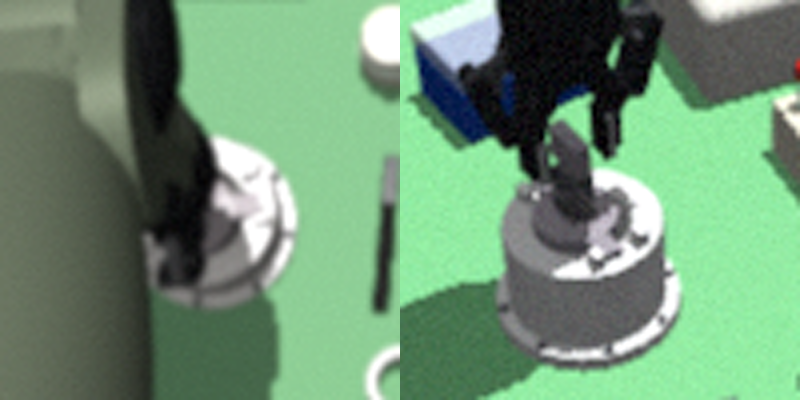

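```bash
q='import h;h.go(549.6,144.2,8.5)'; 
python3 -m pendant '[[0,0,2,0,0,0,0],[0,0,5,0,0,0,0],[0,0,6,0,0,0,0],[0,0,6,0,0,0,0],[0,0,6,0,0,0,0],[0,0,5,0,0,0,0],[0,0,2,0,0,0,0],[0,0,0,0,0,0,0.3]]' >/dev/null;python3 -c "$q"
python3 -m pendant '[[0,0,0,0,0,0,0.5],[0,0,0,0,0,0,0.6],[0,0,0,0,0,0,0.7],[0,0,0,0,0,0,1],[0,0,0,0,0,0,1],[0,0,0,0,0,0,1],[0,0,0,0,0,0,1],[0,0,0,0,0,0,1]]' 60 >/dev/null;python3 -c "$q"
```

```text
Tq [0.01 0.01 0.01] Ft [ 0.8 -0.3  0.3] tool shift [ 0.   0.5 -0. ] tooly yaw 9.3 p [549.1 144.1 117.1] t 41.8333 F [-0.4  0.8 -0.3] gap 31.6 j [ 0.13  0.48 -0.33  0.76 -0.    1.54]
turn about tool z 0.8 tilt [-0.001 -0.    -1.   ]
Tq [0.06 0.08 0.2 ] Ft [ 0.4 -0.1 -0.2] tool shift [-0.  -0.2 -0. ] tooly yaw 9.3 p [549.8 144.3 118.1] t 42.5 F [-0.2  0.4  0.2] gap 19.0 j [ 0.13  0.48 -0.33  0.76  0.    1.54]
turn about tool z 0.8 tilt [ 0.  0. -1.]
```

```bash
q='import h;h.go(549.6,144.2,8.5)'; 
python3 -m pendant '[[0,0,0,0,0,-1,1],[0,0,0,0,0,-1,1],[0,0,-0.5,0,0,0,1],[0,0,-1,0,0,0,1],[0,0,-1.5,0,0,0,1],[0,0,-2,0,0,0,1],[0,0,-2,0,0,0,1],[0,0,-1,0,0,0,1]]' >/dev/null;python3 -c "$q"
```

```text
Tq [-0.   -0.01 -0.01] Ft [0.5 0.  3.8] tool shift [ 0.  0. -0.] tooly yaw 11.3 p [549.6 144.2 126.2] t 43.1667 F [-0.1  0.5 -3.8] gap 19.2 j [ 0.13  0.47 -0.32  0.78 -0.    1.5 ]
turn about tool z 2.8 tilt [-0. -0. -1.]
```

```bash
q='import h;h.go(549.6,144.2,8.5)'; 
python3 -m pendant '[[0,0,-2,0,0,0,1],[0,0,-3,0,0,0,1],[0,0,-4,0,0,0,1],[0,0,-4,0,0,0,1],[0,0,-4,0,0,0,1],[0,0,-4,0,0,0,1],[0,0,-3,0,0,0,1],[0,0,-2,0,0,0,1]]' >/dev/null;python3 -c "$q"
```

```text
Tq [ 0.02  0.12 -0.  ] Ft [ 0.3 -0.2  3.9] tool shift [-0. -0. -0.] tooly yaw 11.3 p [549.6 144.2 152.5] t 43.8333 F [-0.2  0.3 -3.9] gap 19.0 j [ 0.13  0.44 -0.29  0.84  0.    1.5 ]
turn about tool z 2.8 tilt [ 0.  0. -1.]
```

```bash
q='import h;h.go(576.2,-196.9,27.2)'; 
python3 -m pendant '[[0,0,-5,0,0,0,1],[0,0,-12,0,0,-1,1],[0,0,-15,0,0,-3,1],[0,0,-15,0,0,-4,1],[0,0,-12,0,0,-4,1],[0,0,-8,0,0,-3,1],[0,0,-3,0,0,-0.9,1],[0,0,0,0,0,0,1]]' >/dev/null;python3 -c "$q"
```

```text
Tq [-0.04 -0.03  0.05] Ft [ 0.2 -0.1  2.5] tool shift [-315.4 -132.6   -0. ] tooly yaw 27.2 p [550.2 144.3 223. ] t 44.5 F [-0.2  0.1 -2.5] gap 19.4 j [ 0.13  0.38 -0.19  1.   -0.    1.22]
turn about tool z -0.0 tilt [ 0.002  0.    -1.   ]
```

```bash
q='import h;h.go(576.2,-196.9,27.2)'; 
python3 -m pendant '[[-8,-3.4,0,0,0,0,1],[-18,-7.6,0,0,0,0,1],[-24,-10.1,0,0,0,0,1],[-26,-10.9,0,0,0,0,1],[-26,-10.9,0,0,0,0,1],[-26,-10.9,0,0,0,0,1],[-26,-10.9,0,0,0,0,1],[-26,-10.9,0,0,0,0,1]]' >/dev/null
python3 -m pendant '[[-26,-10.9,0,0,0,0,1],[-26,-10.9,0,0,0,0,1],[-26,-10.9,0,0,0,0,1],[-24,-10.1,0,0,0,0,1],[-18,-7.6,0,0,0,0,1],[-10,-4.2,0,0,0,0,1],[-5,-2.1,0,0,0,0,1],[-0.4,-0.2,0,0,0,0,1]]' >/dev/null;python3 -c "$q"
python3 -m pendant '[[0,0,3,0,0,0,1],[0,0,6,0,0,0,1],[0,0,6,0,0,0,1],[0,0,0,0,0,0,1],[0,0,0,0,0,0,1],[0,0,0,0,0,0,1],[0,0,0,0,0,0,1],[0,0,0,0,0,0,1]]' >/dev/null;python3 -c "$q"
python3 - <<'E'
from h import *
p=r.get_obs()['ee_pos']
for n,u,v in(('top',275,155),('side',240,190)):
    c=r.camera(n);f=cv2.convertScaleAbs(c['frame'][v:v+100,u:u+100],alpha=1.8);x=cv2.resize(f,(400,400),interpolation=cv2.INTER_CUBIC)
    for z,col in((p[2]-37.8-58,(0,0,255)),(70,(255,0,0))):
        q=w2pix(c,(*p[:2],z));cv2.circle(x,(int((q[0]-u)*4+2),int((q[1]-v)*4+2)),2,col,-1)
    L=x if n=='top' else np.hstack([L,x])
cv2.imwrite('pics/g5.png',L)
E
```

```text
Tq [ 0.06 -0.01  0.02] Ft [ 0.6 -0.   2.9] tool shift [ 0.3  1.  -0. ] tooly yaw 27.1 p [ 575.4 -197.7  221.2] t 45.8333 F [-0.3  0.5 -2.9] gap 19.6 j [-0.45  0.46 -0.08  1.04  0.    0.65]
turn about tool z -0.1 tilt [-0.001  0.001 -1.   ]
Tq [-0.03 -0.02 -0.04] Ft [-0.1 -0.2  3.4] tool shift [-0.1  0.1  0. ] tooly yaw 27.2 p [ 576.1 -196.8  207.3] t 46.5 F [-0.1 -0.2 -3.4] gap 19.2 j [-0.45  0.47 -0.1   1.    0.    0.65]
turn about tool z -0.0 tilt [ 0.001 -0.    -1.   ]
```

View pics/g5.png

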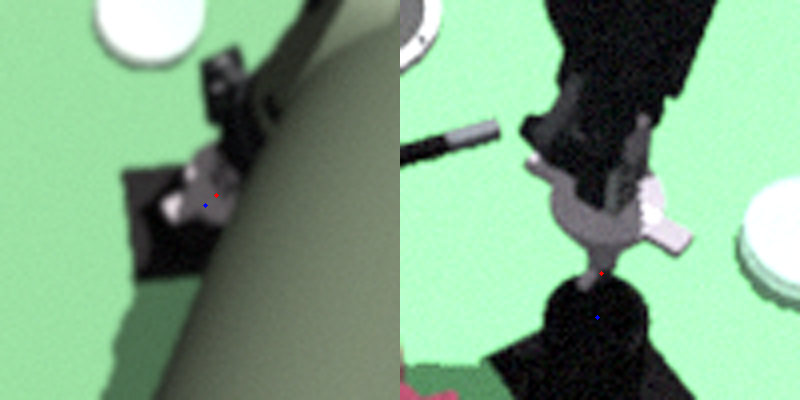

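```bash
q='import h;h.go(576.2,-196.9,27.2)'; 
python3 -m pendant '[[0,0,3,0,0,0,1],[0,0,6,0,0,0,1],[0,0,7,0,0,0,1],[0,0,7,0,0,0,1],[0,0,5,0,0,0,1],[0,0,3,0,0,0,1],[0,0,1,0,0,0,1],[0,0,0,0,0,0,1]]' >/dev/null;python3 -c "$q"
python3 -m pendant '[[0,0,1,0,0,0,1],[0,0,1.5,0,0,0,1],[0,0,2,0,0,0,1],[0,0,2,0,0,0,1],[0,0,2,0,0,0,1],[0,0,2,0,0,0,1],[0,0,1.5,0,0,0,1],[0,0,0,0,0,0,1]]' >/dev/null;python3 -c "$q"
```

```text
Tq [-0.03  0.04 -0.03] Ft [-0.4  0.6  2.5] tool shift [-0.3  0.4 -0. ] tooly yaw 27.2 p [ 575.7 -196.8  174.5] t 47.2667 F [ 0.7 -0.1 -2.5] gap 19.0 j [-0.45  0.49 -0.15  0.93  0.    0.65]
turn about tool z -0.0 tilt [-0.001  0.    -1.   ]
Tq [ 0.04 -0.04  0.02] Ft [0.3 0.3 3.4] tool shift [-0.3  0.4 -0. ] tooly yaw 27.2 p [ 575.6 -196.8  162.5] t 47.9333 F [ 0.1  0.4 -3.4] gap 18.8 j [-0.45  0.5  -0.16  0.91 -0.    0.65]
turn about tool z -0.0 tilt [-0.001  0.    -1.   ]
```

```bash
q='import h;h.go(576.2,-196.9,27.2)'; 
python3 -m pendant '[[0,0,1,0,0,0,1],[0,0,2,0,0,0,1],[0,0,2.5,0,0,0,1],[0,0,2.5,0,0,0,1],[0,0,2.5,0,0,0,1],[0,0,2,0,0,0,1],[0,0,1.5,0,0,0,1],[0,0,0,0,0,0,1]]' >/dev/null;python3 -c "$q"
```

```text
Tq [0.01 0.05 0.  ] Ft [ 0.8 -0.   2.8] tool shift [-0.4  0.4 -0. ] tooly yaw 27.2 p [ 575.7 -196.8  148.5] t 48.6 F [-0.4  0.7 -2.8] gap 19.2 j [-0.45  0.52 -0.18  0.88  0.    0.65]
turn about tool z -0.0 tilt [-0.001  0.    -1.   ]
```

```bash
q='import h;h.go(576.2,-196.9,27.2)'; 
python3 -m pendant '[[0,0,1,0,0,0,1],[0,0,3,0,0,0,1],[0,0,3,0,0,0,1],[0,0,3,0,0,0,1],[0,0,3,0,0,0,1],[0,0,2,0,0,0,1],[0,0,1,0,0,0,1],[0,0,0,0,0,0,1]]' >/dev/null;python3 -c "$q"
```

```text
Tq [-0.06  0.02  0.02] Ft [ 0.2 -0.5  3. ] tool shift [-0.3  0.4 -0. ] tooly yaw 27.2 p [ 575.7 -196.8  132.6] t 49.2667 F [-0.5 -0.  -3. ] gap 19.4 j [-0.45  0.53 -0.2   0.84  0.    0.65]
turn about tool z -0.0 tilt [-0.001  0.    -1.   ]
```

```bash
q='import h;h.go(576.2,-196.9,27.2)'; 
python3 -m pendant '[[0,0,1,0,0,0,1],[0,0,3,0,0,0,1],[0,0,4,0,0,0,1],[0,0,4,0,0,0,1],[0,0,4,0,0,0,1],[0,0,3,0,0,0,1],[0,0,2,0,0,0,1],[0,0,0,0,0,0,1]]' >/dev/null;python3 -c "$q"
```

```text
Tq [-0.02  0.02 -0.02] Ft [ 0.5 -0.5  2.6] tool shift [-0.5  0.6 -0. ] tooly yaw 27.2 p [ 575.5 -196.7  111.2] t 49.9333 F [-0.7  0.2 -2.6] gap 19.3 j [-0.45  0.56 -0.22  0.8  -0.    0.65]
turn about tool z -0.0 tilt [-0.001  0.    -1.   ]
```

```bash
q='import h;h.go(576.2,-196.9,27.2)'; 
python3 -m pendant '[[0,0,0.6,0,0,0,1],[0,0,0.6,0,0,0,1],[0,0,0.6,0,0,0,1],[0,0,0.4,0,0,0,1],[0,0,0.2,0,0,0,1],[0,0,0.2,0,0,0,1],[0,0,0,0,0,0,1],[0,0,0,0,0,0,1]]' >/dev/null;python3 -c "$q"
```

```text
Tq [0.04 0.07 0.02] Ft [-0.3 -0.1  3.3] tool shift [-0.1  0.3  0. ] tooly yaw 27.2 p [ 575.9 -196.9  109.4] t 50.6 F [ 0.  -0.3 -3.3] gap 18.9 j [-0.45  0.56 -0.22  0.79  0.    0.65]
turn about tool z -0.0 tilt [ 0. -0. -1.]
```

```bash
q='import h;h.go(576.2,-196.9,27.2)'; 
python3 -m pendant '[[0,0,0.2,0,0,0,1],[0,0,0.2,0,0,0,1],[0,0,0.2,0,0,0,1],[0,0,0,0,0,0,1],[0,0,0,0,0,0,1],[0,0,0,0,0,0,1],[0,0,0,0,0,0,1],[0,0,0,0,0,0,1]]' >/dev/null;python3 -c "$q"
```

```text
Tq [ 0.04  0.02 -0.  ] Ft [-0.6 -0.2  2.5] tool shift [-0.1  0.3 -0. ] tooly yaw 27.2 p [ 575.9 -196.9  108.8] t 51.2667 F [ 0.1 -0.6 -2.5] gap 19.1 j [-0.45  0.56 -0.22  0.79 -0.    0.65]
turn about tool z -0.0 tilt [-0.  0. -1.]
```

```bash
q='import h;h.go(576.2,-196.9,27.2)'; 
python3 -m pendant '[[0,0,0.2,0,0,0,1],[0,0,0.2,0,0,0,1],[0,0,0.2,0,0,0,1],[0,0,0,0,0,0,1],[0,0,0,0,0,0,1],[0,0,0,0,0,0,1],[0,0,0,0,0,0,1],[0,0,0,0,0,0,1]]' >/dev/null;python3 -c "$q"
```

```text
Tq [-0.03 -0.04 -0.01] Ft [ 0.2 -0.5  2.8] tool shift [-0.1  0.3  0. ] tooly yaw 27.2 p [ 575.9 -196.9  108.2] t 51.9333 F [-0.6 -0.  -2.8] gap 19.4 j [-0.45  0.56 -0.22  0.79 -0.    0.65]
turn about tool z -0.0 tilt [ 0. -0. -1.]
```

```bash
q='import h;h.go(576.2,-196.9,27.2)'; 
python3 -m pendant '[[0,0,0.2,0,0,0,1],[0,0,0.2,0,0,0,1],[0,0,0,0,0,0,1],[0,0,0,0,0,0,1],[0,0,0,0,0,0,1],[0,0,0,0,0,0,1],[0,0,0,0,0,0,1],[0,0,0,0,0,0,1]]' >/dev/null;python3 -c "$q"
```

```text
Tq [ 0.19  0.5  -0.03] Ft [ 1.3 -2.1 -4.4] tool shift [-0.1  0.3  0. ] tooly yaw 27.2 p [ 575.9 -196.9  108.1] t 52.6 F [-2.5  0.2  4.4] gap 18.9 j [-0.45  0.56 -0.22  0.79 -0.    0.65]
turn about tool z -0.0 tilt [ 0. -0. -1.]
```

Seated on the rim. Release and withdraw straight up.

```bash
q='import h;h.go(576.2,-196.9,27.2)'; 
python3 -m pendant '[[0,0,-0.2,0,0,0,0.6],[0,0,0,0,0,0,0.4],[0,0,0,0,0,0,0.2],[0,0,0,0,0,0,0],[0,0,0,0,0,0,-0.2],[0,0,0,0,0,0,-0.4],[0,0,0,0,0,0,-0.4],[0,0,0,0,0,0,-0.4]]' >/dev/null;python3 -c "$q"
python3 -m pendant '[[0,0,-3,0,0,0,-0.4],[0,0,-8,0,0,0,-0.4],[0,0,-16,0,0,0,-0.4],[0,0,-20,0,0,0,-0.4],[0,0,-20,0,0,0,-0.4],[0,0,-20,0,0,0,-0.4],[0,0,-16,0,0,0,-0.4],[0,0,-8,0,0,0,-0.4]]' >/dev/null;python3 -c "$q"
python3 - <<'E'
from h import *
for n,u,v in(('top',275,155),('side',240,190)):
    c=r.camera(n);f=cv2.convertScaleAbs(c['frame'][v:v+100,u:u+100],alpha=1.8);x=cv2.resize(f,(400,400),interpolation=cv2.INTER_CUBIC)
    L=x if n=='top' else np.hstack([L,x])
cv2.imwrite('pics/g6.png',L)
E
```

```text
Tq [-0.02 -0.01  0.01] Ft [-0.1 -0.8  0.5] tool shift [-0.1  0.3 -0. ] tooly yaw 27.2 p [ 575.9 -196.9  107.9] t 53.2667 F [-0.7 -0.4 -0.5] gap 59.8 j [-0.45  0.56 -0.22  0.79  0.    0.65]
turn about tool z -0.0 tilt [-0.  0. -1.]
Tq [-0.02 -0.06 -0.02] Ft [-0.6 -0.3 -0.4] tool shift [ 0.8 -0.5 -0. ] tooly yaw 27.2 p [ 577.  -197.4  222.3] t 53.9333 F [-0.  -0.7  0.4] gap 59.6 j [-0.45  0.45 -0.08  1.03 -0.    0.65]
turn about tool z -0.0 tilt [ 0.004 -0.002 -1.   ]
```

View pics/g6.png

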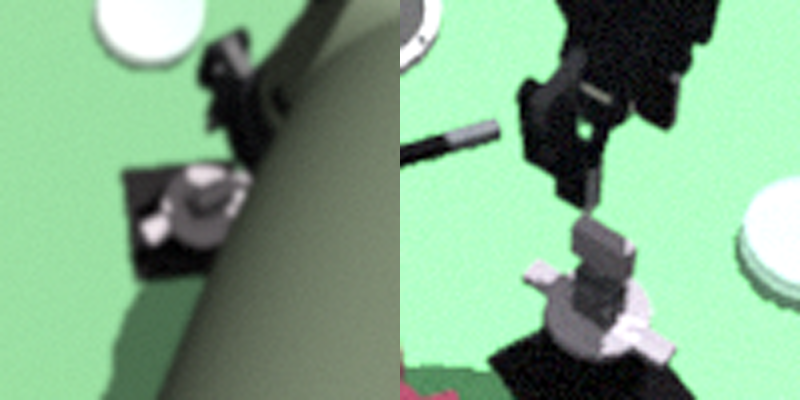

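The gauge stands upright in its holder with its flange on the rim, at side-crop pixel (598,312). The wing lies along the ears, so it is locked, and the gripper is clear.

```bash
python3 -c "
from cell import r
print(r.sign_off())"
```

```text
the job is handed in; nothing more can be done
None
```

I felt out the bore with the gauge, seated it home, loosened and re-tightened the knob, then stood it back upright and locked in its holder. I handed it in at about 54 s; the plungers' final extension was not measured directly, only that the knob came back to its tight stop.

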